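# Clamp a glued plate pack in the hand-lever ratchet press

### The arm

A 6-joint arm with a two-finger parallel gripper is mounted at the origin on a cart in front of the work surface, level with it; the furniture and walls round the work are solid. World frame = base frame: x ahead of the robot, y to its left, z up, the work surface at z = 0. Lengths are in m, angles in rad, forces in N, time in s.
With the tool pointing down it reaches from about 0.425 to 0.95 m from the base axis. Payload 3.5 kg.
Tool frame: the origin (TCP) lies midway between the tips of the shut fingers; the grasp point (between the pads) lies 19 mm behind it; z points along the fingers, y is the line along which they close (so a half turn about z gives the same grasp; the last joint's range is limited). The gripper opens to 85 mm and grips with 20 to 120 N. Pads are 22 mm wide; open, the fingers measure 114 mm over their backs; the gripper's body (76 mm by 85 mm) begins 54 mm behind the grasp point. The pads swing forward as they close: fully open they stand 13 mm farther back than shut.
Start: joints at [-1.408, 0.286, 1.577, -0, 1.279, -0.15], TCP at [0.208, -0.642, 0.231] pointing down, gripper open.
Joint ranges: [-2.77, 2.77], [-0.9, 2.22], [0.21, 2.48], [-1.53, 4.67], [0.24, 2.81], [-2.84, 2.84]. Speed limits (rad/s): [2.79, 2.79, 3.14, 3.14, 3.14, 3.14].

### API

Orientations are given as a unit quaternion [x, y, z, w].
In Python, from plant import ctrl gives the robot as it stands.
- The arm moves only by the tool send_rows, never from a script. Its argument "series" is a list that holds one entry, the list of rows, each a list of 7 numbers: the shift along the tool's x, y, z in cm, then the turn, a rotation vector about the tool's x, y, z in rad, then the opening, from -1 (shut) to 1 (fully open). In form: [[[x, y, z, rx, ry, rz, jaw], ...]]. A call has 1 to 10 rows; each row shifts and turns the commanded pose from where the row before left it, along the tool's axes as they then stand; what a row does not reach is not made up. A row lasts 1/8 s, in which the tool goes at most 62.5 mm and 10.7 degrees, less where a joint would pass 70% of its speed; a pose out of reach is approached as far as the arm can. A call is refused whole if a number of a shift passes 6.25 or a number of a turn 0.188, either way. A call with a gripper value outside its range is refused whole. The fingers move at their own pace and stop on an object; "force" is the grip in N (left out, the last holds). Time passes only in rows, so rows that do not move let the fingers close. It gives the time, the measured TCP pose, the force, the opening and the grip force at its end, in the units of the state.
- ctrl.get_state(): the state, without advancing time (a new reading comes with each control period).
- ctrl.read_camera(name): name is "scene" or "top"; returns a dict with "img" (384x512x3 uint8, red, green, blue), "fx", "fy", "cx", "cy" (pixels), "R" (3x3) and "t" (3): a world point X has camera coordinates R X + t. Camera axes: x right, y down, z forward; pixel columns grow to the right and rows downward; lengths in m; the calibration is good to about 2 mm. A picture is of the moment at which its call begins. There is no depth.
- ctrl.sign_off(): hands the job in; it is judged then, once.
The state is a dict: "time": time; "qpos": joint angles; "dq": joint speeds; "joint_efforts": joint torques, N m; "eef_pos": TCP position; "tcp_rot": TCP orientation; "contact_force": force on the tool from outside, world axes, zero at the start; "wrist_torque": the same for the moment, N m; "opening": opening from 0.0 (shut) to 1.0 (fully open); "finger_force": force on a finger pad.
Only numpy, scipy, OpenCV 4.12 (cv2) and the standard library are available. Lean on these libraries where they do the work, as an engineer would, in place of code of your own. Each camera call takes 0.05 s, during which the arm holds its last target. There are 200 camera calls.

### The job

Slide the plate pack lengthwise onto the bed of the hand press, between its rails and right up against the column at the back. Then pump the hand lever through full strokes, all the way down and all the way back up each time, until the foot has the pack clamped so firmly that the lever stops well short of its full stroke; do not force the lever beyond that. Leave the lever up and the pack clamped, and do not shift the multimeter, the tape roll or the tray of washers.

Things in the scene. Friction and masses are not known exactly. Their poses are not given: they have to be found in the camera images.
- plate_pack: the work: loose pack of two bare aluminium plates with a thin dark layer between, 130 mm long (its x) x 60 mm wide (its y) x 22 mm thick, 0.22 kg, lying flat on the bench. Origin: centre of its underside. Either end may go in first.
- press: grey hand press, fixed to the bench, turned by up to 0.3 rad. Origin on the bench under the ram axis; x points from the open mouth to the column at the back, y to the left, z up; the lever sticks out to the -y side. Bed: x -120 to +85, y +-60 mm, its top at z = 14 mm. Head over the bed: x -22 to +70, y +-35, z 100 to 205 mm.
- backstop (a point): middle of the column's front face, at press (35, 0, 25) mm. The pack slides along press +x, lengthwise, until its end meets this face; its centre is then at press x = -30 mm. Two rails 10 mm high stand on the bed at press x -10 to +35 mm, 68 mm apart inside, their ends flared outwards to x = -28 mm.
- foot: origin: centre of the underside of the square dark pressing foot (44 x 50 mm, 8 mm thick) under the head; it is 68 to 88 mm above the bench at the start and goes straight down. The foot is sprung: once it meets the pack it gives 12 mm (about 6 N rising to 30 N) and is then solid.
- lever_pivot (a point): the lever's pivot, at press (0, -50, 165) mm; the lever turns about the press's x axis.
- lever_grip (a point): point on the axis of the lever's black round grip (22 mm thick; the grip reaches from 45 mm nearer the pivot than this point to 40 mm farther), 180 mm from the pivot.
- lever_angle (a joint): rad: 0 = up (grip 0.25 rad above level), 0.5 = down on its stop. A spring returns it to 0; pushing at the grip takes 3 to 9 N, up to 15 N while clamping. A stroke past 0.37 advances the ratchet a 10 mm tooth; it takes the next one below 0.08. With the foot solid on the work the lever stops dead; once it does so short of 0.40, the work is clamped.
- meter: orange and grey multimeter 140 x 72 x 46 mm, loose bystander. Origin: centre of its underside.
- tape_roll: roll of amber tape, 72 mm across, 12 mm high, loose bystander. Origin: centre of its underside.
- washer_tray: black open tray of washers 105 x 150 x 22 mm, loose bystander. Origin: centre of its underside.
- lever: the lever arm as a body (steel bar and black grip), origin at its pivot.

How it is judged:
On the way, in this order (a step that is already met when the one before it is completed fails the run):
1. the pack lies on the bed between the rails, its end against the column (x of plate_pack in the frame of press above -0.035 m and y of plate_pack in the frame of press between -0.008 and 0.008 m and z of plate_pack in the frame of press below 0.018 m and angle between the x axis of plate_pack and the x axis of press, either way round below 0.12 rad), for 0.2 s.
2. first full stroke: lever down (value of joint lever_angle above 0.42 rad).
3. lever back up (value of joint lever_angle below 0.08 rad).
4. second full stroke: lever down (value of joint lever_angle above 0.42 rad).
5. lever back up (value of joint lever_angle below 0.08 rad).
At the end, for the whole second after the job is handed in: The pack lies flat on the bed between the rails within 5 mm of the column (8 mm sideways, 0.12 rad), the foot presses on it with more than 10 N, the lever is back up (below 0.08 rad) and nothing moves (all of step 1 and contact force between foot and plate_pack above 10 N and value of joint lever_angle below 0.08 rad and linear speed of plate_pack below 0.01 m/s); the robot touches nothing.
It fails at once if the lever is forced (more than 60 N on it) (contact force between anything else and lever above 60 N).
It fails at once if the multimeter, the tape roll or the washer tray is shifted more than 30 mm (distance of any of meter, tape_roll, washer_tray from where it was at the start of the episode above 0.03 m).
It also fails if it takes over 72 s, if anything falls off the work surface, if the arm or the gripper's body presses on something with over 40 N, if the wrist force passes 120 N, or if a joint passes its speed limit or range.

## Working session

There is one attempt and no reset: what is moved stays moved. The work goes in short steps, Python scripts to look and compute and a tool call to move; the robot and the scene stay as the last step left them, time stands still between calls to the robot, and variables do not carry over. Pictures are saved under pics/ and viewed, at most 10 in all, crops included, and the job is handed in when it is done.

Besides the shell and the picture viewer there is one more tool, called after "Call:" as name(argument=value, ...) on one line, values as JSON. send_rows: Moves the arm, as the interface text tells. Its arguments: {"type":"object","properties":{"series":{"type":"array"},"force":{"type":"number"}},"required":["series"]}

```bash
ls; mkdir -p pics; cat > h.py <<'E'
import numpy as np, cv2
from plant import ctrl
def cam(n,save=None):
    c=ctrl.read_camera(n)
    if save: cv2.imwrite('pics/'+save,c['img'][:,:,::-1])
    return c
def ray(c,u,v):
    R=np.array(c['R']);t=np.array(c['t'])
    return -R.T@t, R.T@np.array([(u-c['cx'])/c['fx'],(v-c['cy'])/c['fy'],1])
def onz(c,u,v,z):
    o,d=ray(c,u,v); return o+d*(z-o[2])/d[2]
def tri(c1,p1,c2,p2):
    o1,d1=ray(c1,*p1);o2,d2=ray(c2,*p2)
    s=np.linalg.lstsq(np.c_[d1,-d2],o2-o1,rcond=None)[0]
    a=o1+s[0]*d1;b=o2+s[1]*d2
    return (a+b)/2,np.linalg.norm(a-b)
def proj(c,X):
    p=np.array(c['R'])@np.array(X)+np.array(c['t'])
    return np.array([c['fx']*p[0]/p[2]+c['cx'],c['fy']*p[1]/p[2]+c['cy']])
E
python3 - <<'E'
from h import *
for n in('scene','top'):
    c=cam(n,n+'0.png'); print(n,ray(c,256,192),c['fx'])
s=ctrl.get_state();print(s['time'],s['eef_pos'],s['tcp_rot'],s['contact_force'])
E
```

```text
pics
scene (array([ 1.11829643, -0.64623703,  1.08989972]), array([-0.48240856,  0.45554432, -0.74821551])) 394.254757953491
top (array([ 0.41820426, -0.06246787,  1.5063078 ]), array([ 0.07967283, -0.0347126 , -0.99639057])) 424.7291912463033
0.1 [ 0.20765421 -0.64162274  0.23003126] [ 9.87794208e-01  1.55760562e-01  1.65105215e-06 -1.11816731e-03] [-0.10548877  0.83138605 -0.80126005]
```

View pics/scene0.png

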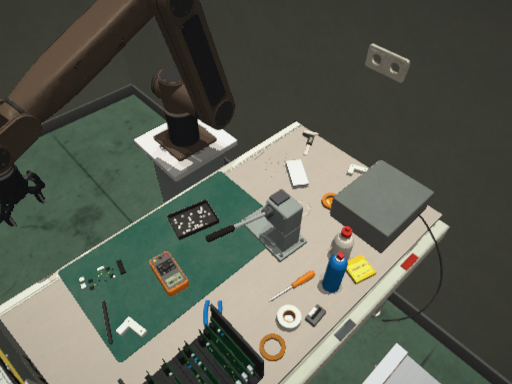

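View pics/top0.png

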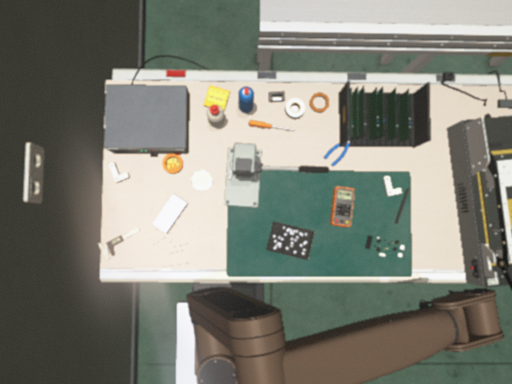

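The scene view shows the press at about (280,220), the lever grip at (220,232), the pack as a white bar at (297,173) and the tray at (192,218). The top view shows the pack at (170,214), the press at (242,175), the grip at (313,169), the meter at (343,206) and the tray at (290,240). I'll zoom in on both to get precise pixels.

```bash
python3 - <<'E'
from h import *
c=cam('top');s=cam('scene')
def crop(c,x,y,w,h,k): return cv2.resize(c['img'][y:y+h,x:x+w,::-1],None,fx=k,fy=k,interpolation=cv2.INTER_CUBIC)
a=crop(c,145,135,195,75+25,4); b=crop(s,195,150,150,120,4)
cv2.imwrite('pics/ca.png',a);cv2.imwrite('pics/cb.png',b)
def pk(c,x,y,w,h,n):
    im=c['img'][y:y+h,x:x+w]; hsv=cv2.cvtColor(im,cv2.COLOR_RGB2HSV)
    m=((hsv[...,1]<22)&(hsv[...,2]>165)).astype(np.uint8)
    cs,_=cv2.findContours(m,cv2.RETR_EXTERNAL,cv2.CHAIN_APPROX_NONE)
    k=max(cs,key=cv2.contourArea);r=cv2.minAreaRect(k);B=cv2.boxPoints(r)+[x,y]
    print(n,cv2.contourArea(k),r,B.round(1).tolist());return B,np.array(r[0])+[x,y]
B,m=pk(c,145,185,50,55,'top');B2,m2=pk(s,275,150,45,45,'scene')
print('centre tri',tri(c,m,s,m2))
P=np.array([onz(c,*p,.022) for p in B]);print(P.round(4),np.linalg.norm(np.diff(P,axis=0),axis=1))
P=np.array([onz(s,*p,.022) for p in B2]);print(P.round(4),np.linalg.norm(np.diff(P,axis=0),axis=1))
E
```

```text
top 1424.0 ((24.499996185302734, 30.499996185302734), (48.99999237060547, 46.99999237060547), -0.0) [[145.0, 239.0], [145.0, 192.0], [194.0, 192.0], [194.0, 239.0]]
scene 360.5 ((21.85000228881836, 22.049999237060547), (27.828041076660156, 15.495158195495605), 71.56504821777344) [[285.1, 161.3], [299.8, 156.4], [308.6, 182.8], [293.9, 187.7]]
centre tri (array([0.45441501, 0.18977166, 0.01461443]), np.float64(0.006400976002376516))
[[0.3701 0.2689 0.022 ]
 [0.5332 0.2728 0.022 ]
 [0.5348 0.1026 0.022 ]
 [0.3712 0.0999 0.022 ]] [0.16312248 0.17018845 0.16358521]
[[0.3899 0.1958 0.022 ]
 [0.4098 0.2582 0.022 ]
 [0.5285 0.1779 0.022 ]
 [0.5084 0.1201 0.022 ]] [0.06547752 0.14334261 0.06115578]
```

View pics/ca.png

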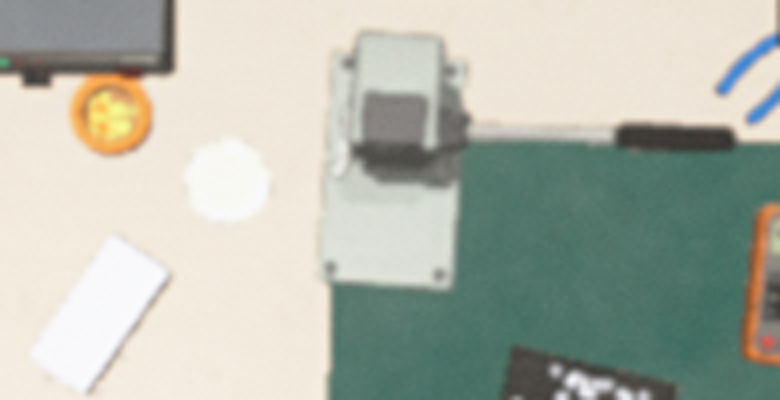

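View pics/cb.png

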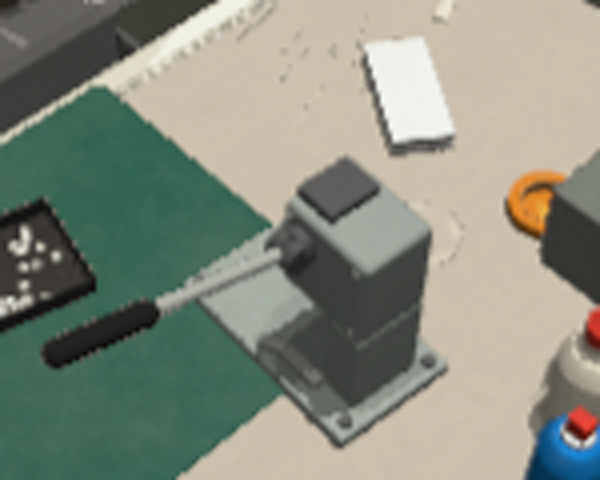

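Crop readings:
- **Pack top face, top view crop:** (118,233), (172,272), (87,394), (30,352).
- **Bed, top view crop:** front corners (321,277) and (450,290), back corners near (335,50) and (468,60).
- **Grip, top view crop:** x 617 to 735 at y about 137.
- **Grip, scene crop:** (158,308) to (45,355).
- **Bed, scene crop:** back corners (340,443) and (445,367).

```bash
python3 - <<'E'
from h import *
c=cam('top');s=cam('scene')
T=lambda u,v:(u/4+145-.4,v/4+135-.4); S=lambda u,v:(u/4+195-.4,v/4+150-.4)
pt=[T(118,233),T(172,272),T(87,394),T(30,352)]
ps=[S(393,146),S(455,133),S(422,37),S(362,43)]
# match by nearest world pts at z=.022
A=np.array([onz(c,*p,.022) for p in pt]);B=np.array([onz(s,*p,.022) for p in ps])
print(A.round(4));print(B.round(4))
for i,a in enumerate(A):
    j=np.argmin(np.linalg.norm(B-a,axis=1));print(i,j,tri(c,pt[i],s,ps[j]))
for X in(A,B): print('cen',X.mean(0),'sides',np.linalg.norm(np.roll(X,-1,0)-X,axis=1))
print('yawA',np.arctan2(*(A[3]-A[0])[1::-1]),np.arctan2(*(A[2]-A[1])[1::-1]))
print('BED top')
for n,p in dict(fl=(321,277),fr=(450,290),bl=(335,50),br=(468,60)).items(): print(n,onz(c,*T(*p),.014).round(4))
for n,p in dict(br=(340,443),bl=(445,367),fr=(196,292)).items(): print('s',n,onz(s,*S(*p),.014).round(4))
print('br',tri(c,T(468,60),s,S(340,443)))
print('fr',tri(c,T(450,290),s,S(196,292)))
print('grip in',tri(c,T(617,137),s,S(158,308)),'out',tri(c,T(735,138),s,S(45,355)))
# fine contours of bed from top: edges
import h
# head top corners
print('headtop', [onz(c,*T(*p),.205).round(4).tolist() for p in [(358,34),(443,34)]])
print('top-blk',tri(c,T(397,120),s,S(340,190)))
E
```

```text
[[0.5312 0.1718 0.022 ]
 [0.4975 0.1242 0.022 ]
 [0.391  0.1958 0.022 ]
 [0.4269 0.2458 0.022 ]]
[[0.5003 0.123  0.022 ]
 [0.528  0.177  0.022 ]
 [0.42   0.2489 0.022 ]
 [0.3861 0.1997 0.022 ]]
0 1 (array([0.53120147, 0.17128378, 0.02860302]), np.float64(0.0015325351169245222))
1 0 (array([0.49806296, 0.1250525 , 0.01861371]), np.float64(0.0010613303477016592))
2 3 (array([0.39093223, 0.19447581, 0.02878334]), np.float64(0.00047179368314052405))
3 2 (array([0.42602293, 0.24317423, 0.03003371]), np.float64(0.002511041703406764))
cen [0.46164491 0.18440291 0.022     ] sides [0.05823537 0.12837239 0.06154614 0.12784275]
cen [0.45863314 0.18714084 0.022     ] sides [0.06064516 0.12968702 0.05974224 0.13751928]
yawA 2.52415104309915 2.549934294773292
BED top
fl [ 0.4947 -0.0052  0.014 ]
fr [ 0.4843 -0.1187  0.014 ]
bl [ 0.6962 -0.0153  0.014 ]
br [ 0.6887 -0.1333  0.014 ]
s br [ 0.6868 -0.1335  0.014 ]
s bl [ 0.6943 -0.0186  0.014 ]
s fr [ 0.498  -0.1175  0.014 ]
br (array([ 0.68791164, -0.13374222,  0.01568893]), np.float64(0.0014219418886588827))
fr (array([ 0.48798933, -0.11540973,  0.00213961]), np.float64(0.009822058914288077))
grip in (array([ 0.59697781, -0.2392971 ,  0.20063455]), np.float64(0.0031992371176844847)) out (array([ 0.59189447, -0.32868453,  0.22538936]), np.float64(0.003107073630159505))
headtop [[0.6733, -0.039, 0.205], [0.6742, -0.1047, 0.205]]
top-blk (array([ 0.60782737, -0.06892425,  0.20230237]), np.float64(0.002168256582870138))
```

```bash
cat > plan.py <<'E'
from h import *
def plan(wps,start=None):
    """wps: (x,y,z,phi,nrows); tool down. prints rows (cm, rad)"""
    if start is None:
        s=ctrl.get_state();q=s['tcp_rot'];p=np.array(s['eef_pos']);f=2*np.arctan2(q[1],q[0])
        print('now t',round(s['time'],2),p.round(4),round(f,3),'q',np.round(s['qpos'],2),'F',np.round(s['contact_force'],1),'open',round(s['opening'],3))
    else: p=np.array(start[:3]);f=start[3]
    for x,y,z,g,n in wps:
        dw=(np.array([x,y,z])-p)/n; d=g-f; 
        if abs(d)>np.pi: d-=2*np.pi*np.sign(d)
        d/=n; rows=[]
        for i in range(n):
            X=np.array([np.cos(f),np.sin(f),0]);Y=np.array([np.sin(f),-np.cos(f),0])
            rows.append([round(float(100*v),2) for v in (dw@X,dw@Y,-dw[2])]+[0,0,round(float(-d),3)])
            f+=d; p=p+dw
        print(rows)
E
python3 - <<'E'
from plan import *
plan([(.42,-.35,.2,1.313,7),(.46,0,.2,1.313+.8,7),(.421,.2133,.10,2.537,5)])
E
```

```text
now t 0.3 [ 0.2077 -0.642   0.2308] 0.313 q [-1.41  0.29  1.58  0.    1.28 -0.15] F [ 0.1  0.7 -0.2] open 1.002
[[4.17, -3.04, 0.44, 0, 0, -0.143], [4.56, -2.41, 0.44, 0, 0, -0.143], [4.86, -1.74, 0.44, 0, 0, -0.143], [5.05, -1.03, 0.44, 0, 0, -0.143], [5.15, -0.3, 0.44, 0, 0, -0.143], [5.14, 0.44, 0.44, 0, 0, -0.143], [5.02, 1.17, 0.44, 0, 0, -0.143]]
[[4.98, -0.72, 0.0, 0, 0, -0.114], [5.03, -0.15, 0.0, 0, 0, -0.114], [5.01, 0.43, 0.0, 0, 0, -0.114], [4.93, 0.99, 0.0, 0, 0, -0.114], [4.79, 1.55, 0.0, 0, 0, -0.114], [4.58, 2.09, 0.0, 0, 0, -0.114], [4.31, 2.59, 0.0, 0, 0, -0.114]]
[[4.06, 1.53, 2.0, 0, 0, -0.085], [3.91, 1.87, 2.0, 0, 0, -0.085], [3.74, 2.2, 2.0, 0, 0, -0.085], [3.54, 2.5, 2.0, 0, 0, -0.085], [3.32, 2.8, 2.0, 0, 0, -0.085]]
```

Call:
send_rows(series=[[[4.2,-3.0,0.4,0,0,-0.14,1],[4.6,-2.4,0.4,0,0,-0.14,1],[4.9,-1.7,0.4,0,0,-0.14,1],[5.0,-1.0,0.4,0,0,-0.14,1],[5.2,-0.3,0.4,0,0,-0.14,1],[5.1,0.4,0.4,0,0,-0.14,1],[5.0,1.2,0.4,0,0,-0.14,1]]], force=80)

```text
time: 1.18
eef_pos: [0.4245, -0.3515, 0.2034]
tcp_rot: [0.797, 0.604, 0.0, 0.0]
contact_force: [0.4, -0.2, -0.2]
opening: 1.003
finger_force: 0.0
```

Call:
send_rows(series=[[[5.0,-0.7,0,0,0,-0.115,1],[5.0,-0.2,0,0,0,-0.115,1],[5.0,0.4,0,0,0,-0.115,1],[4.9,1.0,0,0,0,-0.115,1],[4.8,1.5,0,0,0,-0.115,1],[4.6,2.1,0,0,0,-0.115,1],[4.3,2.6,0,0,0,-0.115,1]]])

```text
time: 2.05
eef_pos: [0.4693, -0.0025, 0.2037]
tcp_rot: [0.497, 0.868, 0.0, 0.0]
contact_force: [0.3, -0.5, 0.7]
opening: 0.998
finger_force: 0.0
```

```bash
python3 - <<'E'
from plan import *
plan([(.421,.2133,.08,2.537,6)])
E
```

```text
now t 2.05 [ 0.4693 -0.0025  0.2037] 2.101 q [-0.22 -0.16  2.09  0.    1.2  -0.75] F [ 0.3 -0.5  0.7] open 0.998
[[3.51, 1.13, 2.06, 0, 0, -0.073], [3.42, 1.38, 2.06, 0, 0, -0.073], [3.31, 1.62, 2.06, 0, 0, -0.073], [3.18, 1.86, 2.06, 0, 0, -0.073], [3.04, 2.08, 2.06, 0, 0, -0.073], [2.88, 2.3, 2.06, 0, 0, -0.073]]
```

Call:
send_rows(series=[[[3.5,1.1,2.1,0,0,-0.073,1],[3.4,1.4,2.1,0,0,-0.073,1],[3.3,1.6,2.1,0,0,-0.073,1],[3.2,1.9,2.1,0,0,-0.073,1],[3.0,2.1,2.1,0,0,-0.073,1],[2.9,2.3,2.1,0,0,-0.073,1],[0,0,0,0,0,0,1]]])

```text
time: 2.92
eef_pos: [0.4199, 0.213, 0.0755]
tcp_rot: [0.297, 0.955, -0.001, -0.002]
contact_force: [0.3, -0.4, 0.4]
opening: 1.004
finger_force: 0.0
```

```bash
python3 - <<'E'
from plan import *
plan([(.421,.2133,-.002,2.537,4)])
c=cam('top');s=cam('scene')
cv2.imwrite('pics/g1.png',np.hstack([cv2.resize(c['img'][180:250,130:220,::-1],(400,311),interpolation=2),cv2.resize(s['img'][130:205,260:350,::-1],(373,311),interpolation=2)]))
E
```

```text
now t 2.92 [0.4199 0.213  0.0755] 2.539 q [ 0.25  0.03  2.18  0.    0.94 -0.72] F [ 0.3 -0.4  0.4] open 1.004
[[-0.02, 0.02, 1.94, 0, 0, 0.001], [-0.02, 0.02, 1.94, 0, 0, 0.001], [-0.02, 0.02, 1.94, 0, 0, 0.001], [-0.02, 0.02, 1.94, 0, 0, 0.001]]
```

View pics/g1.png

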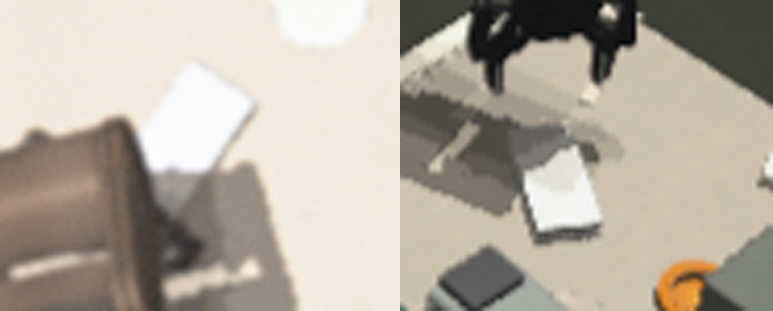

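The open fingers straddle the near end of the pack. In the scene half of the crop, the tips are at about (495,88) and (600,78), with the pack below them at (560,190). Descending.

Call:
send_rows(series=[[[0,0,2.0,0,0,0,1],[0,0,2.0,0,0,0,1],[0,0,2.0,0,0,0,1],[0,0,1.7,0,0,0,1],[0,0,0,0,0,0,1],[0,0,0,0,0,0,0]]])

```text
time: 3.78
eef_pos: [0.4228, 0.2117, 0.0011]
tcp_rot: [0.299, 0.954, 0.0, 0.001]
contact_force: [-0.2, 1.2, -0.3]
opening: 0.821
finger_force: 0.0
```

Call:
send_rows(series=[[[0,0,0,0,0,0,-1],[0,0,0,0,0,0,-1],[0,0,0,0,0,0,-1],[0,0,0,0,0,0,-1]]], force=80)

```text
time: 4.28
eef_pos: [0.4236, 0.2122, 0.002]
tcp_rot: [0.298, 0.955, 0.001, 0.002]
contact_force: [-0.6, 0.1, 5.8]
opening: 0.68
finger_force: 86.1
```

Call:
send_rows(series=[[[0,0,-1.0,0,0,0,-1],[0,0,-2.0,0,0,0,-1],[0,0,-2.0,0,0,0,-1],[0,0,-1.0,0,0,0,-1],[0,0,0,0,0,0,-1]]])

```text
time: 4.9
eef_pos: [0.4221, 0.2118, 0.0609]
tcp_rot: [0.298, 0.954, 0.0, 0.0]
contact_force: [0.2, -0.1, -0.8]
opening: 0.681
finger_force: 85.8
```

```bash
python3 - <<'E'
from plan import *
# pre-insertion: press O=(.6085,-.069) yaw -.065 ; pack centre at press x=-100 -> grasp at -148
O=np.array([.6085,-.069]);w=-.065
g=O+(-.148)*np.array([np.cos(w),np.sin(w)]);print(g)
plan([(*g,.07,w+np.pi,8)])
c=cam('top');s=cam('scene')
cv2.imwrite('pics/g2.png',np.hstack([cv2.resize(c['img'][180:250,130:220,::-1],(400,311),interpolation=2),cv2.resize(s['img'][130:205,260:350,::-1],(373,311),interpolation=2)]))
E
```

```text
[ 0.46081254 -0.05938677]
now t 4.9 [0.4221 0.2118 0.0609] 2.536 q [ 0.25  0.06  2.18  0.    0.9  -0.72] F [ 0.2 -0.1 -0.8] open 0.681
[[-2.33, -2.51, -0.11, 0, 0, -0.068], [-2.15, -2.66, -0.11, 0, 0, -0.068], [-1.97, -2.8, -0.11, 0, 0, -0.068], [-1.77, -2.93, -0.11, 0, 0, -0.068], [-1.57, -3.04, -0.11, 0, 0, -0.068], [-1.36, -3.14, -0.11, 0, 0, -0.068], [-1.15, -3.23, -0.11, 0, 0, -0.068], [-0.93, -3.3, -0.11, 0, 0, -0.068]]
```

View pics/g2.png

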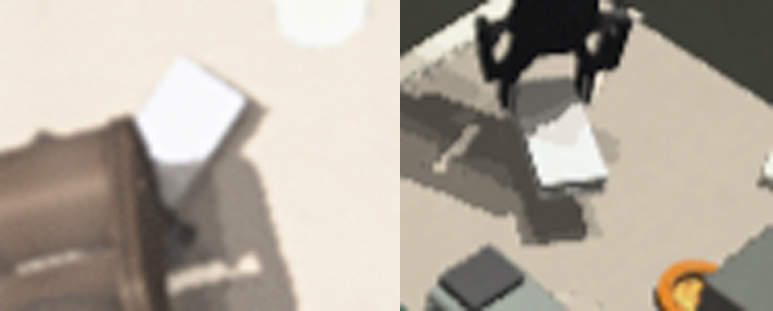

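The pack is held and level: the front edge is at (575,185) in the right half, and it has lifted clear of its shadow.

Call:
send_rows(series=[[[-2.4,-2.5,0,0,0,-0.068,-1],[-2.2,-2.7,0,0,0,-0.068,-1],[-2.0,-2.8,0,0,0,-0.068,-1],[-1.8,-2.9,0,0,0,-0.068,-1],[-1.6,-3.0,0,0,0,-0.068,-1],[-1.4,-3.1,0,0,0,-0.068,-1],[-1.1,-3.2,0,0,0,-0.068,-1],[-0.9,-3.3,0,0,0,-0.068,-1],[0,0,0,0,0,0,-1]]])

```text
time: 6.12
eef_pos: [0.4626, -0.061, 0.0596]
tcp_rot: [0.033, 0.999, 0.0, -0.001]
contact_force: [0.1, -0.7, -2.0]
opening: 0.678
finger_force: 86.1
```

```bash
python3 - <<'E'
from plan import *
g=(.4608,-.0594)
plan([(*g,.022,3.077,4)])
c=cam('top');s=cam('scene')
a=cv2.resize(c['img'][130:230,205:285,::-1],(380,475),interpolation=2);b=cv2.resize(s['img'][160:270,215:315,::-1],(420,462),interpolation=2)
b=cv2.copyMakeBorder(b,0,13,0,0,0);cv2.imwrite('pics/g3.png',np.hstack([a,b]))
E
```

```text
now t 6.12 [ 0.4626 -0.061   0.0596] 3.077 q [-0.35  0.05  2.2  -0.    0.9  -1.85] F [ 0.1 -0.7 -2. ] open 0.678
[[0.05, 0.04, 0.94, 0, 0, -0.0], [0.05, 0.04, 0.94, 0, 0, -0.0], [0.05, 0.04, 0.94, 0, 0, -0.0], [0.05, 0.04, 0.94, 0, 0, -0.0]]
```

View pics/g3.png

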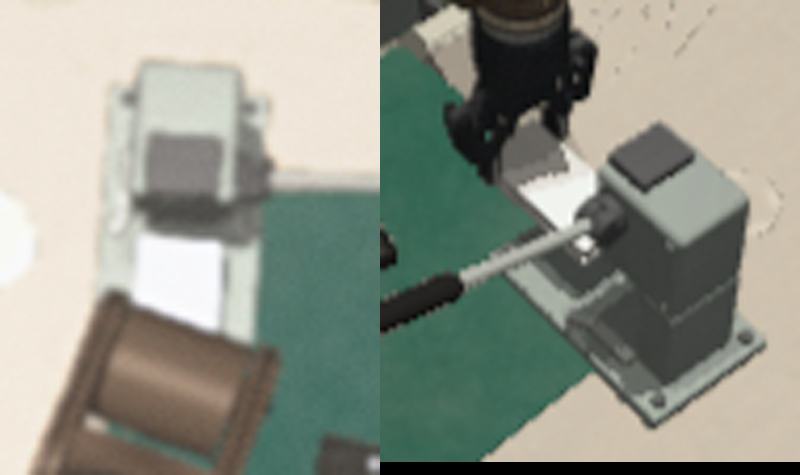

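The pack is centred over the bed in the top crop: pack edges at x = 137 and 222, bed edges at 102 and 258. Its front is just short of the foot. Lowering it now, then sliding in.

Call:
send_rows(series=[[[0,0,1.0,0,0,0,-1],[0,0,1.0,0,0,0,-1],[0,0,1.0,0,0,0,-1],[0,0,1.0,0,0,0,-1],[0,0,0.2,0,0,0,-1],[0,0,0,0,0,0,-1]]])

```text
time: 6.98
eef_pos: [0.4627, -0.0593, 0.0182]
tcp_rot: [0.031, 1.0, 0.0, -0.0]
contact_force: [0.6, 0.0, -2.3]
opening: 0.683
finger_force: 86.1
```

Call:
send_rows(series=[[[-0.7,0,0,0,0,0,-1],[-0.7,0,0,0,0,0,-1],[-0.7,0,0,0,0,0,-1],[-0.7,0,0,0,0,0,-1],[0,0,0,0,0,0,-1]]])

```text
time: 7.6
eef_pos: [0.4915, -0.0612, 0.0185]
tcp_rot: [0.031, 1.0, -0.0, 0.0]
contact_force: [-1.0, 0.0, -1.6]
opening: 0.679
finger_force: 86.1
```

Call:
send_rows(series=[[[-0.6,0,0,0,0,0,-1],[-0.6,0,0,0,0,0,-1],[-0.6,0,0,0,0,0,-1],[-0.6,0,0,0,0,0,-1],[-0.6,0,0,0,0,0,-1],[0,0,0,0,0,0,-1]]])

```text
time: 8.35
eef_pos: [0.5212, -0.063, 0.0185]
tcp_rot: [0.031, 1.0, -0.0, 0.0]
contact_force: [0.5, 0.5, -1.7]
opening: 0.684
finger_force: 86.1
```

Call:
send_rows(series=[[[-0.2,0,0,0,0,0,-1],[-0.2,0,0,0,0,0,-1],[0,0,0,0,0,0,-1]]])

```text
time: 8.72
eef_pos: [0.5247, -0.0631, 0.0183]
tcp_rot: [0.031, 1.0, -0.0, 0.0]
contact_force: [-0.0, -0.0, -2.4]
opening: 0.681
finger_force: 86.1
```

Call:
send_rows(series=[[[-0.2,0,0,0,0,0,-1],[-0.1,0,0,0,0,0,-1],[0,0,0,0,0,0,-1]]])

```text
time: 9.1
eef_pos: [0.5277, -0.0633, 0.0184]
tcp_rot: [0.031, 1.0, -0.0, 0.0]
contact_force: [-1.3, 0.1, -3.4]
opening: 0.68
finger_force: 86.1
```

Call:
send_rows(series=[[[-0.2,0,0,0,0,0,-1],[0,0,0,0,0,0,-1]]])

```text
time: 9.35
eef_pos: [0.5298, -0.0635, 0.0184]
tcp_rot: [0.031, 1.0, -0.0, 0.0]
contact_force: [0.6, 0.0, -2.8]
opening: 0.676
finger_force: 86.1
```

Call:
send_rows(series=[[[-0.2,0,0,0,0,0,-1],[0,0,0,0,0,0,-1]]])

```text
time: 9.6
eef_pos: [0.5318, -0.0636, 0.0184]
tcp_rot: [0.031, 1.0, -0.0, 0.0]
contact_force: [0.1, 0.4, -2.6]
opening: 0.68
finger_force: 86.1
```

Call:
send_rows(series=[[[-0.2,0,0,0,0,0,-1],[0,0,0,0,0,0,-1]]])

```text
time: 9.85
eef_pos: [0.5328, -0.0635, 0.0179]
tcp_rot: [0.031, 1.0, 0.0, -0.001]
contact_force: [-2.4, -0.6, -2.1]
opening: 0.683
finger_force: 86.1
```

Call:
send_rows(series=[[[-0.2,0,0,0,0,0,-1],[0,0,0,0,0,0,-1]]])

```text
time: 10.1
eef_pos: [0.5328, -0.0633, 0.0173]
tcp_rot: [0.031, 1.0, 0.001, -0.004]
contact_force: [-8.1, 0.5, 0.4]
opening: 0.678
finger_force: 86.3
```

```bash
python3 - <<'E'
from plan import *
plan([])
E
```

```text
now t 10.1 [ 0.5328 -0.0633  0.0173] 3.079 q [-0.31  0.27  2.04 -0.    0.84 -1.81] F [-8.1  0.5  0.4] open 0.678
```

The pack is against the column: the reaction is 8 N with no further travel. Next I relax the push, lower slightly and release.

Call:
send_rows(series=[[[0.1,0,0.15,0,0,0,-1],[0,0,0,0,0,0,-1],[0,0,0,0,0,0,0.6],[0,0,0,0,0,0,1],[0,0,0,0,0,0,1],[0,0,0,0,0,0,1]]])

```text
time: 10.85
eef_pos: [0.5351, -0.0638, 0.0172]
tcp_rot: [0.031, 1.0, -0.0, 0.001]
contact_force: [-0.4, 0.6, 0.1]
opening: 1.004
finger_force: 0.0
```

Call:
send_rows(series=[[[0,0,-2,0,0,0,1],[0,0,-2,0,0,0,1],[3,0,-3,0,0,0,1],[4,0,-3,0,0,0,1],[4,0,-3,0,0,0,1],[0,0,-6,0,0,0,1],[0,0,-6,0,0,0,1],[0,0,0,0,0,0,1]]])

```text
time: 11.85
eef_pos: [0.4275, -0.058, 0.2735]
tcp_rot: [0.031, 1.0, -0.002, 0.006]
contact_force: [-0.5, -0.4, 0.8]
opening: 1.005
finger_force: 0.0
```

```bash
python3 - <<'E'
from plan import *
plan([])
c=cam('top');s=cam('scene')
a=cv2.resize(c['img'][130:230,205:285,::-1],(380,475),interpolation=2);b=cv2.resize(s['img'][160:270,215:315,::-1],(420,462),interpolation=2)
b=cv2.copyMakeBorder(b,0,13,0,0,0);cv2.imwrite('pics/g4.png',np.hstack([a,b]))
E
```

```text
now t 11.85 [ 0.4275 -0.058   0.2735] 3.08 q [-0.37 -0.32  2.1   0.    1.35 -1.88] F [-0.5 -0.4  0.8] open 1.005
```

View pics/g4.png

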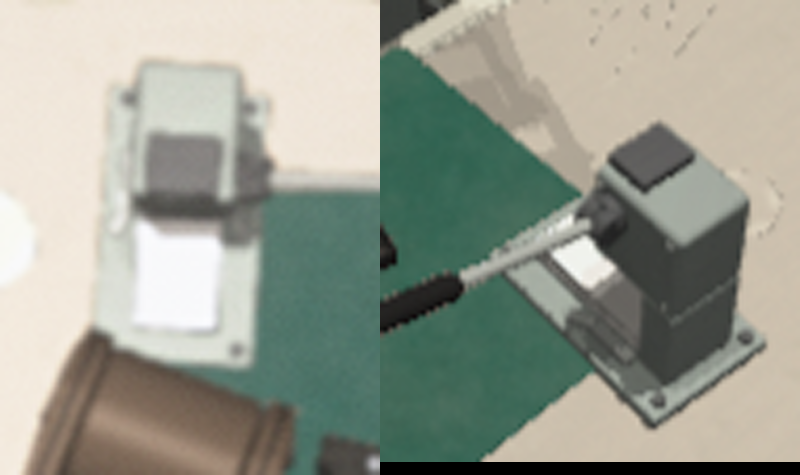

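The pack sits centred. In the top crop its rear edge is at y = 328 and the bed's front edge at 363, which is about 26 mm and matches the expected 25 mm. Next is the lever, pushed with shut fingers from above the grip.

```bash
python3 - <<'E'
from plan import *
plan([(.594,-.293,.262,3.077,8)])
E
```

```text
now t 11.95 [ 0.425  -0.057   0.2675] 3.08 q [-0.37 -0.32  2.11  0.    1.35 -1.88] F [-1.3  0.1 -0.5] open 1.0
[[-2.29, -2.81, 0.07, 0, 0, 0.0], [-2.29, -2.81, 0.07, 0, 0, 0.0], [-2.29, -2.81, 0.07, 0, 0, 0.0], [-2.29, -2.81, 0.07, 0, 0, 0.0], [-2.29, -2.81, 0.07, 0, 0, 0.0], [-2.3, -2.81, 0.07, 0, 0, 0.0], [-2.3, -2.81, 0.07, 0, 0, 0.0], [-2.3, -2.81, 0.07, 0, 0, 0.0]]
```

Call:
send_rows(series=[[[-2.3,-2.8,0,0,0,0,-1],[-2.3,-2.8,0,0,0,0,-1],[-2.3,-2.8,0,0,0,0,-1],[-2.3,-2.8,0,0,0,0,-1],[-2.3,-2.8,0,0,0,0,-1],[-2.3,-2.8,0,0,0,0,-1],[-2.3,-2.8,0,0,0,0,-1],[-2.3,-2.8,0.4,0,0,0,-1],[0,0,0,0,0,0,-1],[0,0,0,0,0,0,-1]]])

```text
time: 13.2
eef_pos: [0.5938, -0.291, 0.2605]
tcp_rot: [0.031, 1.0, 0.001, -0.002]
contact_force: [0.1, -0.3, -0.1]
opening: -0.001
finger_force: 0.0
```

```bash
python3 - <<'E'
from plan import *
plan([(.594,-.293,.232,3.077,1)])
s=cam('scene');c=cam('top')
print(proj(s,(.594,-.293,.21)),proj(c,(.594,-.293,.21)))
a=cv2.resize(c['img'][130:210,240:340,::-1],(400,320),interpolation=2);b=cv2.resize(s['img'][180:260,180:280,::-1],(400,320),interpolation=2)
cv2.imwrite('pics/g5.png',np.hstack([a,b]))
E
```

```text
now t 13.2 [ 0.5938 -0.291   0.2605] 3.08 q [-0.61  0.24  1.58  0.    1.33 -2.12] F [ 0.1 -0.3 -0.1] open -0.001
[[-0.04, -0.2, 2.85, 0, 0, 0.003]]
[217.75078492 234.70731607] [316.21720156 169.26239016]
```

View pics/g5.png

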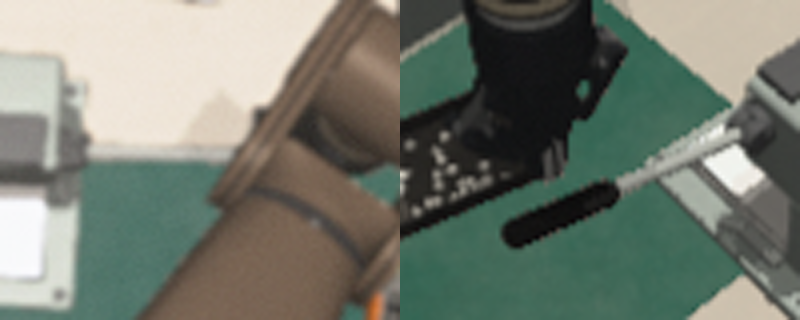

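The shut tips are at scene (217,224), directly above the grip at (220,234). First stroke.

Call:
send_rows(series=[[[0,-0.1,2.0,0,0,0,-1],[0,-0.1,1.8,0,0,0,-1],[0,-0.1,1.0,0,0,0,-1],[0,0,1.0,0,0,0,-1],[0,0,1.0,0,0,0,-1],[0,0,1.0,0,0,0,-1],[0,0,1.0,0,0,0,-1],[0,0,1.0,0,0,0,-1],[0,0,1.0,0,0,0,-1],[0,0,0,0,0,0,-1]]])

```text
time: 14.55
eef_pos: [0.5948, -0.2957, 0.1548]
tcp_rot: [0.031, 1.0, -0.001, 0.001]
contact_force: [0.2, -3.0, 4.5]
opening: -0.002
finger_force: 2.6
```

Call:
send_rows(series=[[[0,0,0.7,0,0,0,-1],[0,0,0.7,0,0,0,-1],[0,0,0,0,0,0,-1]]])

```text
time: 14.92
eef_pos: [0.5949, -0.2947, 0.1415]
tcp_rot: [0.031, 1.0, 0.0, 0.0]
contact_force: [-0.9, -1.7, 5.6]
opening: -0.0
finger_force: 3.0
```

```bash
cat > lev.py <<'E'
from plan import *
plan([]); s=cam('scene'); im=s['img'][180:285,180:290]; cv2.imwrite('pics/lev.png',cv2.resize(im[:,:,::-1],None,fx=4,fy=4))
E
python3 lev.py
```

```text
now t 14.93 [ 0.5949 -0.2947  0.1415] 3.08 q [-0.61  0.34  1.68  0.    1.12 -2.12] F [-0.9 -1.7  5.6] open -0.0
```

View pics/lev.png

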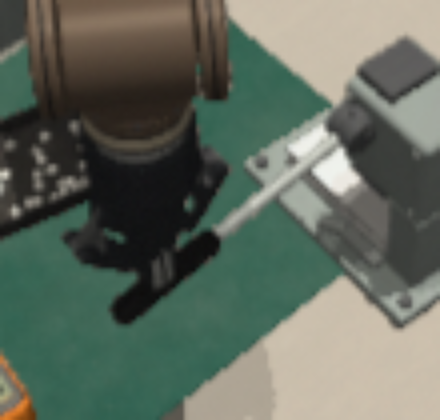

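The fingertips are on the middle of the grip at crop (160,270), and the lever is tilted well down. Going further to find the stop.

Call:
send_rows(series=[[[0,0,0.5,0,0,0,-1],[0,0,0,0,0,0,-1]]])

```text
time: 15.22
eef_pos: [0.5949, -0.2941, 0.1369]
tcp_rot: [0.031, 1.0, 0.001, 0.0]
contact_force: [-0.2, -0.2, 6.7]
opening: 0.0
finger_force: 3.3
```

Call:
send_rows(series=[[[0,0,0.4,0,0,0,-1],[0,0,0,0,0,0,-1]]])

```text
time: 15.48
eef_pos: [0.595, -0.2936, 0.133]
tcp_rot: [0.031, 1.0, 0.001, 0.0]
contact_force: [-0.6, 1.0, 7.2]
opening: -0.002
finger_force: 3.5
```

Call:
send_rows(series=[[[0,0,0.3,0,0,0,-1],[0,0,0,0,0,0,-1]]])

```text
time: 15.72
eef_pos: [0.5951, -0.2935, 0.1319]
tcp_rot: [0.031, 1.0, 0.001, 0.0]
contact_force: [-2.7, 3.7, 12.5]
opening: -0.003
finger_force: 5.9
```

The stop shows at z = 0.132, as predicted for 0.5 rad, so the z to angle mapping holds. Now back up.

Call:
send_rows(series=[[[0,0,-1.6,0,0,0,-1],[0,0,-1.6,0,0,0,-1],[0,0,-1.6,0,0,0,-1],[0,0,-1.6,0,0,0,-1],[0,0,-1.6,0,0,0,-1],[0,0,-1.6,0,0,0,-1],[0,0,-0.4,0,0,0,-1],[0,0,0,0,0,0,-1],[0,0,0,0,0,0,-1]]])

```text
time: 16.85
eef_pos: [0.5939, -0.2948, 0.2275]
tcp_rot: [0.031, 1.0, 0.001, -0.001]
contact_force: [0.9, 0.2, -0.5]
opening: -0.002
finger_force: 0.0
```

Call:
send_rows(series=[[[0,0,1.2,0,0,0,-1],[0,0,1.2,0,0,0,-1],[0,0,1.2,0,0,0,-1],[0,0,1.2,0,0,0,-1],[0,0,1.2,0,0,0,-1],[0,0,1.2,0,0,0,-1],[0,0,1.2,0,0,0,-1],[0,0,0.8,0,0,0,-1],[0,0,0.4,0,0,0,-1],[0,0,0,0,0,0,-1]]])

```text
time: 18.1
eef_pos: [0.5949, -0.2941, 0.1331]
tcp_rot: [0.031, 1.0, 0.001, 0.0]
contact_force: [-0.9, 1.1, 7.6]
opening: -0.0
finger_force: 3.3
```

Call:
send_rows(series=[[[0,0,-1.6,0,0,0,-1],[0,0,-1.6,0,0,0,-1],[0,0,-1.6,0,0,0,-1],[0,0,-1.6,0,0,0,-1],[0,0,-1.6,0,0,0,-1],[0,0,-1.4,0,0,0,-1],[0,0,0,0,0,0,-1],[0,0,0,0,0,0,-1]]])

```text
time: 19.1
eef_pos: [0.5939, -0.2948, 0.2257]
tcp_rot: [0.031, 1.0, 0.0, -0.001]
contact_force: [-0.6, -0.7, -0.3]
opening: 0.002
finger_force: 0.0
```

Call:
send_rows(series=[[[0,0,1.2,0,0,0,-1],[0,0,1.2,0,0,0,-1],[0,0,1.2,0,0,0,-1],[0,0,1.2,0,0,0,-1],[0,0,1.2,0,0,0,-1],[0,0,1.2,0,0,0,-1],[0,0,1.2,0,0,0,-1],[0,0,0.6,0,0,0,-1],[0,0,0.4,0,0,0,-1],[0,0,0,0,0,0,-1]]])

```text
time: 20.35
eef_pos: [0.5948, -0.2941, 0.133]
tcp_rot: [0.031, 1.0, 0.001, 0.0]
contact_force: [-0.6, 0.9, 7.6]
opening: -0.002
finger_force: 3.4
```

Call:
send_rows(series=[[[0,0,-1.6,0,0,0,-1],[0,0,-1.6,0,0,0,-1],[0,0,-1.6,0,0,0,-1],[0,0,-1.6,0,0,0,-1],[0,0,-1.6,0,0,0,-1],[0,0,-1.4,0,0,0,-1],[0,0,0,0,0,0,-1],[0,0,0,0,0,0,-1]]])

```text
time: 21.35
eef_pos: [0.5939, -0.2948, 0.2257]
tcp_rot: [0.031, 1.0, 0.0, -0.001]
contact_force: [1.2, 0.2, -0.2]
opening: -0.002
finger_force: 0.0
```

Call:
send_rows(series=[[[0,0,1.2,0,0,0,-1],[0,0,1.2,0,0,0,-1],[0,0,1.2,0,0,0,-1],[0,0,1.2,0,0,0,-1],[0,0,1.0,0,0,0,-1]]])

```text
time: 21.98
eef_pos: [0.5946, -0.2966, 0.1693]
tcp_rot: [0.031, 1.0, -0.002, 0.001]
contact_force: [-1.1, -3.5, 6.7]
opening: 0.001
finger_force: 3.3
```

Call:
send_rows(series=[[[0,0,0.9,0,0,0,-1],[0,0,0.9,0,0,0,-1]]])

```text
time: 22.22
eef_pos: [0.5946, -0.2959, 0.1509]
tcp_rot: [0.031, 1.0, -0.001, 0.001]
contact_force: [-0.3, -2.4, 6.3]
opening: 0.0
finger_force: 2.9
```

Call:
send_rows(series=[[[0,0,0.8,0,0,0,-1],[0,0,0.6,0,0,0,-1],[0,0,0,0,0,0,-1]]])

```text
time: 22.6
eef_pos: [0.5947, -0.2945, 0.1367]
tcp_rot: [0.031, 1.0, 0.001, 0.0]
contact_force: [-0.7, -0.6, 6.4]
opening: -0.001
finger_force: 3.2
```

Call:
send_rows(series=[[[0,0,-1.6,0,0,0,-1],[0,0,-1.6,0,0,0,-1],[0,0,-1.6,0,0,0,-1],[0,0,-1.6,0,0,0,-1],[0,0,-1.6,0,0,0,-1],[0,0,-1.0,0,0,0,-1],[0,0,0,0,0,0,-1],[0,0,0,0,0,0,-1]]])

```text
time: 23.6
eef_pos: [0.5939, -0.2948, 0.2256]
tcp_rot: [0.031, 1.0, 0.0, -0.001]
contact_force: [0.8, 0.2, 0.0]
opening: 0.003
finger_force: 0.0
```

Call:
send_rows(series=[[[0,0,1.0,0,0,0,-1],[0,0,1.0,0,0,0,-1],[0,0,1.0,0,0,0,-1],[0,0,0.8,0,0,0,-1]]])

```text
time: 24.1
eef_pos: [0.5946, -0.2956, 0.1887]
tcp_rot: [0.031, 1.0, -0.001, 0.0]
contact_force: [-0.0, -3.2, 5.9]
opening: -0.002
finger_force: 2.7
```

Call:
send_rows(series=[[[0,0,0.7,0,0,0,-1],[0,0,0.7,0,0,0,-1],[0,0,0.7,0,0,0,-1]]])

```text
time: 24.48
eef_pos: [0.5946, -0.2965, 0.1689]
tcp_rot: [0.031, 1.0, -0.002, 0.001]
contact_force: [-0.5, -3.2, 5.4]
opening: 0.005
finger_force: 2.4
```

Call:
send_rows(series=[[[0,0,0.7,0,0,0,-1],[0,0,0.7,0,0,0,-1]]])

```text
time: 24.72
eef_pos: [0.5947, -0.296, 0.1542]
tcp_rot: [0.031, 1.0, -0.001, 0.001]
contact_force: [-0.9, -3.4, 6.1]
opening: 0.0
finger_force: 2.8
```

Call:
send_rows(series=[[[0,0,0.7,0,0,0,-1],[0,0,0.7,0,0,0,-1],[0,0,0,0,0,0,-1]]])

```text
time: 25.1
eef_pos: [0.5948, -0.2947, 0.1398]
tcp_rot: [0.031, 1.0, 0.0, 0.0]
contact_force: [0.2, -1.6, 6.4]
opening: -0.001
finger_force: 3.1
```

Call:
send_rows(series=[[[0,0,-1.6,0,0,0,-1],[0,0,-1.6,0,0,0,-1],[0,0,-1.6,0,0,0,-1],[0,0,-1.6,0,0,0,-1],[0,0,-1.6,0,0,0,-1],[0,0,-0.7,0,0,0,-1],[0,0,0,0,0,0,-1],[0,0,0,0,0,0,-1]]])

```text
time: 26.1
eef_pos: [0.5939, -0.2948, 0.2256]
tcp_rot: [0.031, 1.0, 0.0, -0.001]
contact_force: [0.1, -0.2, 0.1]
opening: 0.0
finger_force: 0.0
```

Call:
send_rows(series=[[[0,0,1.0,0,0,0,-1],[0,0,1.0,0,0,0,-1],[0,0,1.0,0,0,0,-1],[0,0,0.8,0,0,0,-1]]])

```text
time: 26.6
eef_pos: [0.5946, -0.2957, 0.1888]
tcp_rot: [0.031, 1.0, -0.001, 0.0]
contact_force: [-0.7, -1.8, 7.2]
opening: -0.002
finger_force: 2.7
```

Call:
send_rows(series=[[[0,0,0.7,0,0,0,-1],[0,0,0.7,0,0,0,-1],[0,0,0.7,0,0,0,-1]]])

```text
time: 26.98
eef_pos: [0.5946, -0.2968, 0.1696]
tcp_rot: [0.031, 1.0, -0.002, 0.001]
contact_force: [-3.0, -4.5, 9.6]
opening: 0.0
finger_force: 4.8
```

Call:
send_rows(series=[[[0,0,0.7,0,0,0,-1],[0,0,0.7,0,0,0,-1]]])

```text
time: 27.22
eef_pos: [0.5946, -0.2966, 0.1555]
tcp_rot: [0.031, 1.0, -0.002, 0.001]
contact_force: [-2.6, -3.8, 9.5]
opening: -0.001
finger_force: 4.7
```

Call:
send_rows(series=[[[0,0,0.7,0,0,0,-1],[0,0,0.7,0,0,0,-1],[0,0,0,0,0,0,-1]]])

```text
time: 27.6
eef_pos: [0.5947, -0.2955, 0.1414]
tcp_rot: [0.031, 1.0, -0.001, 0.0]
contact_force: [-2.4, -1.7, 11.3]
opening: 0.001
finger_force: 5.1
```

The foot met the pack during stroke 6: the push rose from 6 N to about 10 N. The next stroke should hit the dead stop, so I'll take it in small steps.

Call:
send_rows(series=[[[0,0,-1.6,0,0,0,-1],[0,0,-1.6,0,0,0,-1],[0,0,-1.6,0,0,0,-1],[0,0,-1.6,0,0,0,-1],[0,0,-1.6,0,0,0,-1],[0,0,-0.7,0,0,0,-1],[0,0,0,0,0,0,-1],[0,0,0,0,0,0,-1]]])

```text
time: 28.6
eef_pos: [0.5938, -0.2948, 0.2255]
tcp_rot: [0.031, 1.0, 0.0, -0.001]
contact_force: [0.3, 0.2, -0.4]
opening: -0.001
finger_force: 0.0
```

Call:
send_rows(series=[[[0,0,0.8,0,0,0,-1],[0,0,0.8,0,0,0,-1],[0,0,0.5,0,0,0,-1],[0,0,0.5,0,0,0,-1],[0,0,0,0,0,0,-1]]])

```text
time: 29.22
eef_pos: [0.5945, -0.2964, 0.2022]
tcp_rot: [0.031, 1.0, -0.002, 0.0]
contact_force: [-2.0, -2.7, 7.6]
opening: 0.004
finger_force: 3.3
```

Call:
send_rows(series=[[[0,0,0.5,0,0,0,-1],[0,0,0.5,0,0,0,-1],[0,0,0,0,0,0,-1]]])

```text
time: 29.6
eef_pos: [0.5948, -0.297, 0.193]
tcp_rot: [0.031, 1.0, -0.002, 0.001]
contact_force: [-2.4, -4.1, 8.8]
opening: 0.002
finger_force: 3.9
```

Call:
send_rows(series=[[[0,0,0.4,0,0,0,-1],[0,0,0.3,0,0,0,-1],[0,0,0,0,0,0,-1]]])

```text
time: 29.98
eef_pos: [0.5948, -0.2978, 0.1869]
tcp_rot: [0.031, 1.0, -0.003, 0.001]
contact_force: [-2.8, -3.9, 9.6]
opening: 0.001
finger_force: 4.8
```

Call:
send_rows(series=[[[0,0,0.4,0,0,0,-1],[0,0,0.4,0,0,0,-1],[0,0,0,0,0,0,-1]]])

```text
time: 30.35
eef_pos: [0.5949, -0.2984, 0.1793]
tcp_rot: [0.031, 1.0, -0.004, 0.001]
contact_force: [-2.7, -6.4, 10.7]
opening: 0.001
finger_force: 5.2
```

Call:
send_rows(series=[[[0,0,0.4,0,0,0,-1],[0,0,0.3,0,0,0,-1],[0,0,0,0,0,0,-1]]])

```text
time: 30.72
eef_pos: [0.595, -0.2987, 0.1728]
tcp_rot: [0.031, 1.0, -0.004, 0.002]
contact_force: [-3.1, -6.1, 11.7]
opening: 0.001
finger_force: 5.8
```

Call:
send_rows(series=[[[0,0,0.4,0,0,0,-1],[0,0,0.3,0,0,0,-1],[0,0,0,0,0,0,-1]]])

```text
time: 31.1
eef_pos: [0.595, -0.2988, 0.1666]
tcp_rot: [0.031, 1.0, -0.004, 0.002]
contact_force: [-5.3, -5.9, 13.4]
opening: 0.0
finger_force: 7.2
```

Call:
send_rows(series=[[[0,0,0.4,0,0,0,-1],[0,0,0.2,0,0,0,-1],[0,0,0,0,0,0,-1]]])

```text
time: 31.48
eef_pos: [0.5951, -0.2988, 0.1623]
tcp_rot: [0.031, 1.0, -0.004, 0.002]
contact_force: [-7.6, -4.1, 17.9]
opening: -0.003
finger_force: 9.6
```

Call:
send_rows(series=[[[0,0,0.3,0,0,0,-1],[0,0,0,0,0,0,-1]]])

```text
time: 31.72
eef_pos: [0.5952, -0.2988, 0.16]
tcp_rot: [0.031, 1.0, -0.004, 0.001]
contact_force: [-8.4, -3.1, 21.1]
opening: 0.001
finger_force: 10.8
```

Call:
send_rows(series=[[[0,0,0.3,0,0,0,-1],[0,0,0,0,0,0,-1]]])

```text
time: 31.98
eef_pos: [0.5952, -0.2988, 0.1579]
tcp_rot: [0.031, 1.0, -0.004, 0.001]
contact_force: [-9.6, -2.2, 24.1]
opening: -0.0
finger_force: 12.0
```

Call:
send_rows(series=[[[0,0,0.3,0,0,0,-1],[0,0,0,0,0,0,-1]]])

```text
time: 32.22
eef_pos: [0.5952, -0.2987, 0.1557]
tcp_rot: [0.031, 1.0, -0.004, 0.001]
contact_force: [-11.0, -1.6, 27.1]
opening: -0.001
finger_force: 13.3
```

```bash
python3 - <<'E'
from plan import *
plan([])
s=cam('scene');O=np.array([.6085,-.069]);w=-.065
hsv=cv2.cvtColor(s['img'],cv2.COLOR_RGB2HSV)
dark=(hsv[...,2]<45)
piv=np.array([*(O+[-.05*-np.sin(w)*1,-.05*np.cos(w)]),.165])
for a in(.28,.30,.32,.34,.36,.38,.40):
    P=lambda r:np.array([O[0]+(.05+r*np.cos(.25-a))*np.sin(w),O[1]-(.05+r*np.cos(.25-a))*np.cos(w),.165+r*np.sin(.25-a)])
    print(a,proj(s,P(.22)).round(1),proj(s,P(.135)).round(1))
m=np.zeros_like(dark,np.uint8);u,v=proj(s,P(.2)).astype(int)
m=dark[v-25:v+25,u-30:u+30]
for r in m: print(''.join('#' if x else '.' for x in r))
print('origin',u-30,v-25)
E
```

```text
now t 32.23 [ 0.5952 -0.2987  0.1557] 3.081 q [-0.62  0.33  1.67 -0.01  1.14 -2.12] F [-11.   -1.6  27.1] open -0.001
0.28 [205.6 254. ] [230.2 237.5]
0.3 [205.8 254.8] [230.2 238.1]
0.32 [206.1 255.6] [230.3 238.6]
0.34 [206.3 256.4] [230.4 239.1]
0.36 [206.6 257.1] [230.5 239.6]
0.38 [206.9 257.9] [230.7 240. ]
0.4 [207.2 258.6] [230.8 240.5]
..##..........#############################...###...........
..##.....#..###############################..###............
.........########...############################............
......#########.....###########################.............
....#########........#########################..............
...#######..........##########################..............
########.......#....##....################..................
######.......###...###......#############......####.........
###..........#....######....#############.....#####.........
#................####.####.##############...########........
................######.#################...#########........
................#####################.##..##########........
................#####
[... 1611 characters left out ...]
..............
............................................................
............................................................
............................................................
............................................................
............................................................
............................................................
............................................................
............................................................
............................................................
............................................................
............................................................
origin 182 229
```

The push slope rose about fivefold near 0.32 rad, above 15 N. The grip pixels, with its end at (208,255), agree with about 0.32 rad. So the lever is dead-stopped and the work is clamped. Now I release and retreat.

Call:
send_rows(series=[[[0,0,-1.0,0,0,0,-1],[0,0,-1.4,0,0,0,-1],[0,0,-1.4,0,0,0,-1],[0,0,-1.4,0,0,0,-1],[0,0,-1.4,0,0,0,-1],[0,0,-1.4,0,0,0,-1],[0,0,-2,0,0,0,-1],[0,0,-2,0,0,0,-1],[0,0,-2,0,0,0,-1],[0,0,0,0,0,0,-1]]])

```text
time: 33.52
eef_pos: [0.5953, -0.2956, 0.2901]
tcp_rot: [0.031, 1.0, -0.001, 0.002]
contact_force: [0.8, 0.5, -0.8]
opening: 0.001
finger_force: 0.0
```

```bash
python3 - <<'E'
from plan import *
plan([])
s=cam('scene');O=np.array([.6085,-.069]);w=-.065
for a in(0,.08,.2):
    P=lambda r:np.array([O[0]+(.05+r*np.cos(.25-a))*np.sin(w),O[1]-(.05+r*np.cos(.25-a))*np.cos(w),.165+r*np.sin(.25-a)])
    print(a,proj(s,P(.22)).round(1))
d=cv2.cvtColor(s['img'],cv2.COLOR_RGB2HSV)[...,2]<45
for r in d[220:250,190:250]: print(''.join('#' if x else '.' for x in r))
c=cam('top'); im=c['img'][165:215,222:268]; h=cv2.cvtColor(im,cv2.COLOR_RGB2HSV)
m=((h[...,2]>225)&(h[...,1]<25)).astype(np.uint8)
k=max(cv2.findContours(m,0,2)[0],key=cv2.contourArea);x,y,W,H=cv2.boundingRect(k)
print('pack visible',x+222,y+165,W,H)
for u,v in((x+222,y+165+H),(x+222+W,y+165+H)):
    q=onz(c,u-.5,v-.5,.036)[:2]-O; print('press', q@[np.cos(w),np.sin(w)], q@[-np.sin(w),np.cos(w)])
E
```

```text
now t 33.52 [ 0.5953 -0.2956  0.2901] 3.08 q [-0.61  0.22  1.54 -0.    1.37 -2.12] F [ 0.8  0.5 -0.8] open 0.001
0 [205.7 240.1]
0.08 [205.1 244.5]
0.2 [205.1 250.4]
..#######....#######......###...............................
.....####....########.#######...............................
.....####....################...............................
.....#####...##...#########.................................
.####....#....#..########...................................
..##..........########......................................
..##.........########.................######................
..##.......#######..................########................
##......########.................############...............
......########.................##############...............
.#..#######..................###############................
.########..................################.................
#######.................################....................
#####.................################......................
##..................################........................
.................##
[... 318 characters left out ...]
............................
..................###.......................................
............................................................
............................................................
............................................................
............................................................
............................................................
............................................................
............................................................
............................................................
pack visible 227 177 25 22
press -0.09982622646743537 0.05104072212939437
press -0.09340091582064788 -0.035366598127634465
```

The lever is back up: its grip end is at (207,239), the position for angle 0. The robot is clear of everything.

```bash
python3 -c "
from plant import ctrl
print(ctrl.sign_off())"
```

```text
the job is handed in; nothing more can be done
None
```

The job is handed in, with no verdict returned: the pack is against the column, and the lever dead-stopped at about 0.33 rad on the seventh stroke (27 N push). The lever is back up and the arm is clear, but I couldn't measure the foot's force and didn't re-measure the bystanders.

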